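# Cap the dish chamber and hold the lamp shutter half open

### The arm

A 6-joint arm with a two-finger parallel gripper is mounted at the origin on a cart in front of the work surface, level with it; the furniture and walls round the work are solid. World frame = base frame: x ahead of the robot, y to its left, z up, the work surface at z = 0. Lengths are in m, angles in rad, forces in N, time in s.
With the tool pointing down it reaches from about 0.225 to 0.875 m from the base axis. Payload 3.4 kg.
Tool frame: the origin (TCP) lies between the finger pads; the fingertips stand bot.tcp_to_tips ahead of it and the grasp point (between the pads) lies 5 mm behind it (bot.tcp_to_tips is the distance from the TCP to the fingertips, in m); z points along the fingers, y is the line along which they close (so a half turn about z gives the same grasp; the last joint's range is limited). The gripper opens to 85 mm and grips with 20 to 120 N. Pads are 22 mm wide; open, the fingers measure 114 mm over their backs; the gripper's body (76 mm by 85 mm) begins 54 mm behind the grasp point. The pads swing forward as they close: fully open they stand 13 mm farther back than shut.
Start: joints at [1.037, 0.276, 1.505, -0, 1.361, -0.121], TCP at [0.231, 0.527, 0.245] pointing down, gripper open.
Joint ranges: [-2.89, 2.89], [-0.75, 2.08], [0.22, 2.7], [-1.18, 4.32], [0.11, 2.71], [-2.7, 2.7]. Speed limits (rad/s): [2.57, 2.57, 3.14, 3.14, 3.14, 3.14].

### API

Orientations are given as a unit quaternion [x, y, z, w].
In Python, from plant import bot, solver, monitor, viewer, hand_in gives the robot as it stands. Calls block until the motion is done:
- bot.move_ptp(position, orientation): joint-space move of the TCP to a pose.
- bot.move_linear(position, rot=None, velocity=0.15, f_stop=None): straight line of the TCP; rot=None keeps the orientation; velocity is the mean speed in m/s. With f_stop (N) it stops when the force on the tool has changed by that much, and returns True; else False.
- bot.set_joints(angles): joint-space move.
- bot.grip(opening, grasp_force=None): finger opening in m; grasp_force is the grip in N (None keeps the last); returns when the fingers have stopped.
- bot.sleep(seconds).
- solver.solve_ik(position, orientation): joint angles nearest the present ones, or None.
- monitor.read_state(): the state.
- viewer.grab_frame(name): name is "scene" or "top" or "wrist"; returns (picture, depth): 384x512x3 uint8, blue, green, red; 384x512 float32, m along the optical axis (not along the pixel's ray), 0 where there is no reading.
- viewer.camera_model(name): a dict with "intrinsics" (3x3 intrinsics, pixels), "position" and "orientation" of the camera in the world. Camera axes: x right, y down, z forward; pixel columns grow to the right and rows downward; lengths in m; the calibration is good to about 2 mm. A picture is of the moment at which its call begins: read the wrist's pose just before it. camera_model takes no time and is no camera call; for the wrist camera it gives the pose at the moment of the call.
A pose or a line that the arm cannot do raises bot.Unreachable and nothing moves.
- hand_in(): hands the job in; it is judged then, once.
Trained networks look in the newest picture that a camera, given by its name, has taken for a name from the list of things; names that differ only in an ending like _2 or _b are one class to them, and where a whole thing is asked for, a point or a joint stands for the part that bears it (a point fixed in the world has none). Each returns a list of dicts, best first, with "confidence" (0 to 1); they miss things now and then, are a little off and sometimes report something else, mostly with a low value. They report only what shows in the picture. A call takes as long as a camera call. They do not tell look-alikes from the thing itself.
- viewer.boxes_of(camera, query): "bbox" ([left, top, right, bottom] in pixels, round what is visible of it).
- viewer.spot_point(camera, query): "position" ([column, row] in pixels: a listed point, or the origin of a listed thing).
The state is a dict: "time_s": time; "joints": joint angles; "qd": joint speeds; "effort": joint torques, N m; "position": TCP position; "ee_rot": TCP orientation; "contact_force": force on the tool from outside, world axes, zero at the start; "torque": the same for the moment, N m; "gripper_width": finger opening in m; "gripper_force": force on a finger pad.
Only numpy, scipy, OpenCV 4.12 (cv2) and the standard library are available. Lean on these libraries where they do the work, as an engineer would, in place of code of your own. Each camera call takes 0.05 s, during which the arm holds its last target. There are 200 camera calls.

### The job

The small culture dish is already lying in the well of the light unit: close the chamber by setting the loose round light cap into the well until it is fully seated, keeping the sprung shutter shut until then so that no stray light reaches the dish. Then draw the shutter's upright post toward the front of the unit, against its spring, to the half-travel mark and hold it still there: the spring shuts it as soon as it is let go, so the program finishes with the gripper still holding the shutter half open. The dish may only get dimmed light, so never draw the shutter nearly fully open, and leave the bottle and the black case standing where they are.

Things in the scene. Friction and masses are not known exactly. Their poses are not given: they have to be found in the camera images.
- light_unit: Fixed instrument on an aluminium base plate 86 x 222 x 10 mm. In a row on it: finned lamp house (62 mm high), narrow black shutter gate (rails at 70 mm), square grey chamber block (80 x 80 mm, top at 60 mm) with the well. Origin: on the worktop, near the base's middle. z up, -x to its front (the shutter opens that way), +y from lamp house to chamber. Place and yaw vary.
- well_mouth (a point): Mouth of the dish well: point on the well's axis in the plane of the chamber block's flat top, 60 mm above the worktop, 68 mm from the unit's origin along its +y. The well is a round bore in the middle of the block's top, 66 mm wide, 26 mm deep, edge chamfered 2 mm. Axes as the unit's.
- cap_grip (a point): Centre of the grip post of the loose light cap (0.10 to 0.19 kg), upright on the worktop. From below: black plug 62 mm wide, 8 high, chamfered foot; black flange 76 wide, 8 thick; straight bare-metal post 22 wide, 32 high. The point is 34 mm above the plug's foot, 18 above the flange, 16 below the post's top; z is its axis. Seated, flange on the block's top, it is 26 mm above the well mouth.
- shutter_knob (a point): Middle of the shutter's upright black finger post, 88 mm above the worktop. The post is round, 14 mm wide, reaches from 17 mm below to 15 mm above this point, and stands on the carriage on top of the gate, 76 mm along the unit's -y from the well's axis. It moves with the shutter along the unit's -x. Axes as the unit's. All else within 60 mm is lower than 72 mm.
- shutter (a joint): Travel of the shutter, m: 0 = shut (the spring keeps it there), 0.05 = fully open; grows as the post is drawn to the unit's front (-x). Spring pull rises evenly: 3.2 N at 0, 7.2 N at half travel (0.025), 11.2 N at 0.05. Marks on the rail on the chamber's side every 12.5 mm, long for shut, half, open, short for quarters; a line on the carriage, level with the post's axis, points at them.
- half_mark (a point): The long middle mark on the rail beside the carriage: the post's axis is level with it (same x in the unit's frame) at half travel. Axes as the unit's.
- dish_mid (a point): Middle of the small clear culture dish (55 mm across, 12 mm high) that already lies in the well, its middle 20 mm below the well's mouth. It stays there, untouched.
- bottle_mid (a point): Middle of the clear bottle with a screw cap (52 mm across, 82 mm high) standing on the worktop, a bystander. It, the black case and the light cap stand in any order in a row in front of the light unit, their middles at least 8 cm apart.
- case_mid (a point): Middle of the black round screw-top case (43 mm across, 66 mm high) standing on the worktop, a bystander.
Mind the look-alikes: they are no part of the job. What is shaped like the part that bears dish_mid but orange or purple is not meant.

How it is judged:
By the outcome, as a careful person would: the job done as asked, in the order asked, and still so for the second after the job is handed in, while the arm keeps its last pose, push and grip.
It also fails if it takes over 48 s, if anything falls off the work surface, if the arm or the gripper's body presses on something with over 40 N, if the wrist force passes 120 N, or if a joint passes its speed limit or range.

## Working session

There is one attempt and no reset: what is moved stays moved. The work goes in short steps, each a Python script; the robot and the scene stay as the last script left them, time stands still between calls to the robot, and variables do not carry over. Pictures are saved under pics/ and viewed, at most 10 in all, crops included, and the job is handed in when it is done.

```bash
ls; mkdir -p pics; cat > h.py <<'E'
import numpy as np, cv2
from scipy.spatial.transform import Rotation as R
from plant import bot, solver, monitor, viewer, hand_in
def ray(cam,px,m=None):
    m=m or viewer.camera_model(cam); K=np.array(m["intrinsics"])
    d=np.linalg.inv(K)@np.array([px[0],px[1],1.0])
    return np.array(m["position"]), R.from_quat(m["orientation"]).as_matrix()@d if np.size(m["orientation"])==4 else np.array(m["orientation"])@d
def at_z(cam,px,z,m=None):
    p,d=ray(cam,px,m); return p+d*(z-p[2])/d[2]
def cloud(cam,depth,m=None):
    m=m or viewer.camera_model(cam); v,u=np.mgrid[:384,:512]
    K=np.array(m["intrinsics"]); d=np.stack([(u-K[0,2])/K[0,0],(v-K[1,2])/K[1,1],np.ones_like(u)],-1)*depth[...,None]
    return d@R.from_quat(m["orientation"]).as_matrix().T+np.array(m["position"])
def down(yaw): # tool y axis direction = yaw+90deg of x axis
    return (R.from_euler('z',yaw)*R.from_euler('x',np.pi)).as_quat()
E
python3 - <<'E'
from h import *
s=monitor.read_state(); print(s["time_s"],s["ee_rot"],s["gripper_width"],bot.tcp_to_tips)
ims=[]
Z=dict(well_mouth=.06,cap_grip=.034,shutter_knob=.088,half_mark=.07,dish_mid=.04,bottle_mid=.041,case_mid=.033,light_unit=0)
for c in ("scene","top"):
    im,d=viewer.grab_frame(c); cv2.imwrite(f"pics/{c}.png",im); np.save(c,d)
    m=viewer.camera_model(c); print(c,m["position"],m["orientation"])
    for q,z in Z.items():
        for r in viewer.spot_point(c,q)[:3]: print(c,q,round(r["confidence"],2),np.round(r["position"]),np.round(at_z(c,r["position"],z,m),3))
print(monitor.read_state()["time_s"])
a=[cv2.imread(f"pics/{c}.png") for c in("scene","top")]
cv2.imwrite("pics/both.png",cv2.resize(np.vstack(a),(600*512//768*1,600)) if 0 else a[1])
E
```

```text
pics
0.0 [ 2.04943078e-01  9.78773458e-01 -8.75094392e-04 -2.95416552e-04] 0.08529281470615382 0.014
scene [ 0.13457309 -0.49504997  0.5022742 ] [ 0.83327803 -0.19432434  0.1148871  -0.50466497]
scene cap_grip 0.75 [277. 266.] [0.432 0.04  0.034]
scene half_mark 0.55 [285. 206.] [0.531 0.187 0.07 ]
scene dish_mid 0.75 [198. 213.] [0.356 0.3   0.04 ]
scene dish_mid 0.67 [192. 201.] [0.361 0.365 0.04 ]
scene dish_mid 0.41 [287. 211.] [0.551 0.211 0.04 ]
scene bottle_mid 0.65 [251. 238.] [0.423 0.144 0.041]
scene case_mid 0.57 [230. 215.] [0.424 0.265 0.033]
scene light_unit 0.83 [292. 231.] [0.549 0.183 0.   ]
scene light_unit 0.38 [302. 202.] [0.647 0.299 0.   ]
top [0.37972691 0.22747607 0.94451601] [-0.70138443  0.71079016 -0.04293808  0.03152048]
top well_mouth 0.6 [235. 153.] [0.558 0.238 0.06 ]
top cap_grip 0.73 [339. 222.] [0.418 0.03  0.034]
top shutter_knob 0.58 [272. 152.] [0.553 0.167 0.088]
top half_mark 0.98 [265. 162.] [0.538 0.18  0.07 ]
top dish_mid 0.94 [183. 247.] [0.374 0.343 0.04 ]
top dish_mid 0.71 [133. 243.] [0.383 0.443 0.04 ]
top dish_mid 0.61 [236. 153.] [0.562 0.237 0.04 ]
top bottle_mid 0.82 [279. 221.] [0.422 0.15  0.041]
top bottle_mid 0.68 [271. 152.] [0.562 0.165 0.041]
top light_unit 0.83 [265. 165.] [0.543 0.176 0.   ]
0.9
```

View pics/top.png

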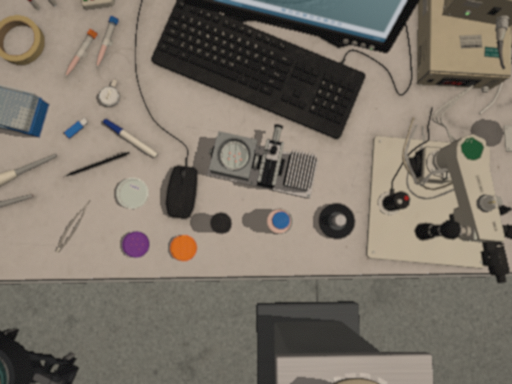

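View pics/scene.png

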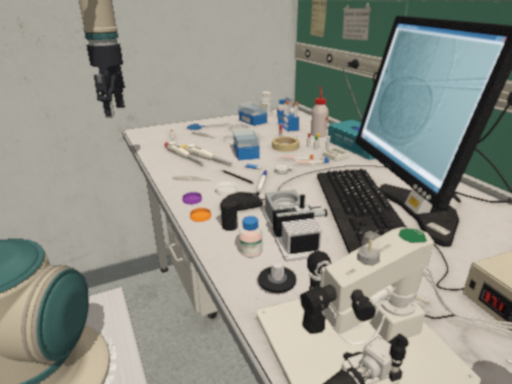

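The top view shows the unit with its well at about (235,153), the lamp house at (300,170), the cap at (338,221), the bottle at (280,221) and the case at (221,222). Orange and purple decoys lie at (183,247) and (135,243). Next I look from close above the unit.

```bash
python3 - <<'E'
from h import *
bot.move_ptp([0.47,0.17,0.36],down(np.radians(105)))
m=viewer.camera_model("wrist"); print(m["position"],R.from_quat(m["orientation"]).as_matrix().round(2).tolist())
im,d=viewer.grab_frame("wrist"); cv2.imwrite("pics/w1.png",im); np.save("w1",d)
Z=dict(well_mouth=.06,cap_grip=.034,shutter_knob=.088,half_mark=.07,dish_mid=.04,bottle_mid=.041,case_mid=.033,light_unit=0)
for q,z in Z.items():
    for r in viewer.spot_point("wrist",q)[:2]: print(q,round(r["confidence"],2),np.round(r["position"]),np.round(at_z("wrist",r["position"],z,m),4))
P=cloud("wrist",d,m); 
k=(abs(P[...,2]-.06)<.003)&(d>0)&(np.hypot(P[...,0]-.558,P[...,1]-.238)<.07)
pts=P[k][:,:2].astype(np.float32); print(len(pts),cv2.minAreaRect(pts*1000), np.median(P[k][:,2]))
k=(abs(P[...,2]-.095)<.012)&(d>0)&(np.hypot(P[...,0]-.555,P[...,1]-.167)<.05)
print(k.sum(),P[k].mean(0),P[k].min(0),P[k].max(0))
print(monitor.read_state()["time_s"])
E
```

```text
[0.44797677 0.24919509 0.48887768] [[0.97, 0.25, 0.08], [0.26, -0.92, -0.31], [-0.0, 0.32, -0.95]]
well_mouth 0.91 [332. 123.] [0.5646 0.2432 0.06  ]
cap_grip 0.71 [211. 223.] [0.4252 0.0253 0.034 ]
shutter_knob 0.79 [311. 178.] [0.5552 0.1609 0.088 ]
half_mark 0.97 [307. 157.] [0.5428 0.1866 0.07  ]
dish_mid 0.91 [322. 126.] [0.5577 0.2341 0.04  ]
dish_mid 0.89 [221.  17.] [0.3738 0.338  0.04  ]
bottle_mid 0.84 [224. 155.] [0.4213 0.1506 0.041 ]
case_mid 0.96 [240.  83.] [0.4194 0.2617 0.033 ]
light_unit 0.66 [296. 154.] [0.5395 0.1764 0.    ]
1503 ((556.2166748046875, 232.9698944091797), (98.26537322998047, 83.51823425292969), 76.67537689208984) 0.06030724485858946
101 [0.55746665 0.16459533 0.10013736] [0.55195874 0.15689025 0.08301737] [0.56526949 0.17007297 0.10546726]
2.9833
```

View pics/w1.png

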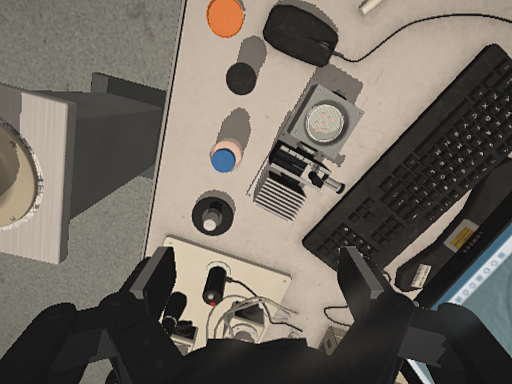

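The wrist view shows the well at about (325,122), the post at (311,178), and the shutter at its shut end. The cap post is at (211,222), and the unit's yaw is about -12°. Next, close looks over the unit and then the cap.

```bash
python3 - <<'E'
from h import *
def look(p,name,Z):
    bot.move_ptp(p,down(np.radians(105)))
    m=viewer.camera_model("wrist"); im,d=viewer.grab_frame("wrist"); cv2.imwrite(f"pics/{name}.png",im); np.savez(name,d=d,p=m["position"],o=m["orientation"],K=m["intrinsics"])
    for q,z in Z.items():
        for r in viewer.spot_point("wrist",q)[:2]: print(q,round(r["confidence"],2),np.round(r["position"]),np.round(at_z("wrist",r["position"],z,m),4))
    return cloud("wrist",d,m),d
P,d=look([0.55,0.20,0.23],"w2",dict(well_mouth=.06,shutter_knob=.088,half_mark=.07,dish_mid=.04,light_unit=0))
k=(abs(P[...,2]-.06)<.003)&(d>0)&(np.hypot(P[...,0]-.56,P[...,1]-.238)<.062)
n,l,st,c=cv2.connectedComponentsWithStats(k.astype(np.uint8)); i=1+st[1:,4].argmax()
pts=P[l==i][:,:2].astype(np.float32); print("block",cv2.minAreaRect(pts*1000))
# bore: inner contour
cs,h=cv2.findContours((l==i).astype(np.uint8),cv2.RETR_CCOMP,cv2.CHAIN_APPROX_NONE)
for c_,hh in zip(cs,h[0]):
    if hh[3]>=0 and len(c_)>60:
        q=np.array([at_z("wrist",p[0],.06) for p in c_])[:,:2]; print("bore",cv2.minEnclosingCircle((q*1000).astype(np.float32)),q.mean(0),cv2.fitEllipse((q*1000).astype(np.float32)))
k=(abs(P[...,2]-.103)<.003)&(d>0)&(np.hypot(P[...,0]-.557,P[...,1]-.164)<.03)
print("knobtop",k.sum(),P[k].mean(0),cv2.minEnclosingCircle((P[k][:,:2]*1000).astype(np.float32)))
P,d=look([0.42,0.04,0.18],"w3",dict(cap_grip=.034))
k=(abs(P[...,2]-.048)<.003)&(d>0)&(np.hypot(P[...,0]-.422,P[...,1]-.028)<.04)
print("captop",k.sum(),P[k].mean(0),cv2.minEnclosingCircle((P[k][:,:2]*1000).astype(np.float32)))
k=(abs(P[...,2]-.016)<.003)&(d>0)&(np.hypot(P[...,0]-.422,P[...,1]-.028)<.06)
print("flange",k.sum(),P[k].mean(0),cv2.minEnclosingCircle((P[k][:,:2]*1000).astype(np.float32)))
print(monitor.read_state()["time_s"])
E
```

```text
shutter_knob 0.67 [256. 218.] [0.559  0.1622 0.088 ]
half_mark 0.55 [242. 190.] [0.5378 0.1827 0.07  ]
dish_mid 0.98 [272. 143.] [0.5585 0.236  0.04  ]
block ((557.1796875, 241.58998107910156), (80.0896224975586, 80.41777801513672), 76.5809555053711)
bore ((557.4147338867188, 241.7080078125), 33.85139083862305) [0.55768257 0.24225846] ((557.4705200195312, 242.048095703125), (66.14519500732422, 66.20793151855469), 126.7626724243164)
knobtop 152 [0.55858362 0.16392648 0.103279  ] ((558.81298828125, 163.4725341796875), 6.940129280090332)
cap_grip 0.65 [255. 190.] [0.4224 0.0308 0.034 ]
captop 370 [0.42343247 0.03039346 0.04821807] ((423.494873046875, 29.65910530090332), 11.115259170532227)
flange 3095 [0.42300309 0.03252741 0.01650717] ((423.8208312988281, 29.635379791259766), 37.9506950378418)
4.9083
```

View pics/w2.png

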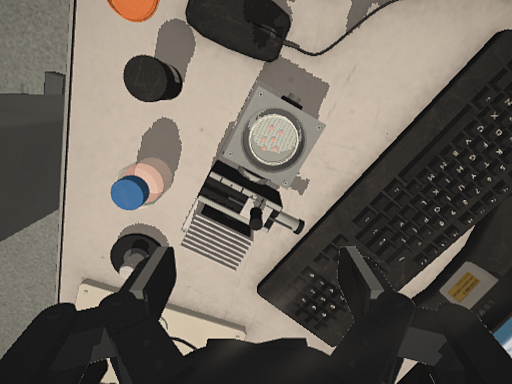

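Checks: bore 66 mm ✓, knob 75.8 mm from the well along -y ✓, half mark 24.8 mm from the post ✓, cap post and flange sizes ✓. Now I pick up the cap and carry it above the well.

```bash
python3 - <<'E'
from h import *
q=down(np.radians(76.6)); c=np.array([.4235,.0297])
bot.grip(0.06,40)
bot.move_ptp([*c,.12],q); bot.move_linear([*c,.036],velocity=.12,f_stop=8)
print(monitor.read_state()["position"])
bot.grip(0.0,45); s=monitor.read_state(); print(s["gripper_width"],s["gripper_force"],s["position"])
bot.move_linear([*c,.2],velocity=.2); s=monitor.read_state(); print(s["contact_force"],s["gripper_width"])
bot.move_linear([.5573,.2418,.2],velocity=.2)
bot.move_linear([.5573,.2418,.115],velocity=.15)
s=monitor.read_state(); print(s["contact_force"],s["position"],s["time_s"])
m=viewer.camera_model("wrist"); im,d=viewer.grab_frame("wrist"); cv2.imwrite("pics/w4.png",im)
P=cloud("wrist",d,m)
for z,r in((.130,.03),(.098,.06)):
  k=(abs(P[...,2]-z)<.004)&(d>0)&(np.hypot(P[...,0]-.5573,P[...,1]-.2418)<r)
  if k.sum()>5: print(z,k.sum(),P[k].mean(0),cv2.minEnclosingCircle((P[k][:,:2]*1000).astype(np.float32)))
E
```

```text
[0.42428794 0.02967985 0.03663352]
0.020711132104224435 43.8159316778183 [0.42406199 0.02964158 0.03669132]
[ 0.03668849 -0.52327058 -1.68927406] 0.020518668572991314
[ 0.07634005 -0.28631071 -1.44626658] [0.55793561 0.24171708 0.11583263] 10.175
0.13 1921 [0.55821518 0.24440192 0.12833929] ((559.048828125, 248.19456481933594), 23.86225700378418)
0.098 6499 [0.56093336 0.25539701 0.09567609] ((557.45263671875, 241.59368896484375), 38.00312423706055)
```

View pics/w4.png

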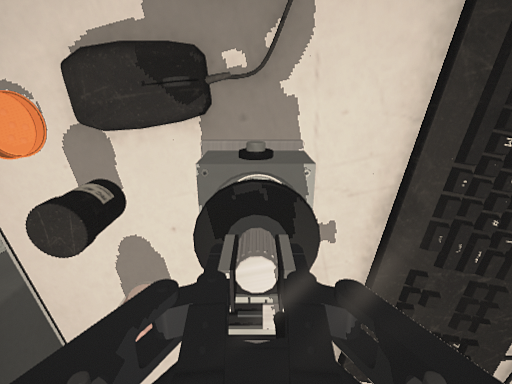

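The cap hangs level and centred over the well: its flange circle is at (557.5, 241.6) mm with radius 38. Now I lower it with a force stop.

```bash
python3 - <<'E'
from h import *
print(bot.move_linear([.5570,.2419,.083],velocity=.03,f_stop=8))
s=monitor.read_state(); print(s["contact_force"],s["torque"],s["position"],s["gripper_width"],s["time_s"])
E
```

```text
True
[-0.58463112 -0.52377778  4.67744934] [-0.01639581  0.02358674 -0.02379479] [0.55671812 0.24176532 0.08871488] 0.02054269624812367 11.0417
```

The cap stopped exactly at the seated height (0.0887). I release it, look to check the seating, and re-measure the knob.

```bash
python3 - <<'E'
from h import *
bot.grip(0.05); s=monitor.read_state()
x,y,z=s["position"]; bot.move_linear([x,y,.16],velocity=.15)
bot.move_linear([.555,.19,.20],velocity=.2)
m=viewer.camera_model("wrist"); im,d=viewer.grab_frame("wrist"); cv2.imwrite("pics/w5.png",im)
P=cloud("wrist",d,m)
for n,z,r,c in(("post",.102,.025,(.5573,.2418)),("flange",.068,.045,(.5573,.2418)),("knob",.103,.02,(.5587,.1636))):
  k=(abs(P[...,2]-z)<.003)&(d>0)&(np.hypot(P[...,0]-c[0],P[...,1]-c[1])<r)
  print(n,k.sum(),P[k].mean(0) if k.sum() else 0,cv2.minEnclosingCircle((P[k][:,:2]*1000).astype(np.float32)) if k.sum() else 0)
r=viewer.spot_point("wrist","half_mark")
for a in r[:2]: print(a["confidence"],a["position"],at_z("wrist",a["position"],.07,m))
print(monitor.read_state()["time_s"])
E
```

```text
post 553 [0.55652722 0.24177808 0.100404  ] ((556.4603881835938, 241.5796356201172), 10.749826431274414)
flange 4824 [0.55713884 0.2435055  0.06852361] ((556.3788452148438, 241.5103759765625), 37.94322967529297)
knob 197 [0.5591631  0.16398456 0.10342897] ((559.1557006835938, 163.1254119873047), 7.17562198638916)
0.76 [241.7, 196.5] [0.53776027 0.18346045 0.07      ]
12.6417
```

View pics/w5.png

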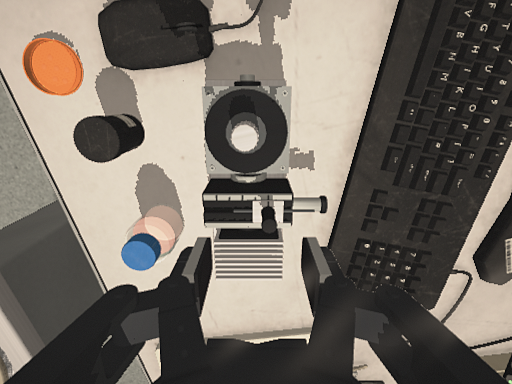

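The cap is fully seated: flange top at 68.5 mm, and it covers the well at (245,130). The shutter is still shut, with its post at (267,215). Now I grip the post and draw it 25 mm.

```bash
python3 - <<'E'
from h import *
q=down(np.radians(76.6)); k=np.array([.5590,.1634]); u=np.array([-.9728,.2317])
bot.move_linear([*k,.15],q,velocity=.2)
print(bot.move_linear([*k,.091],velocity=.1,f_stop=8))
s0=monitor.read_state(); bot.grip(0.0,60); s=monitor.read_state()
print(s0["position"],s["position"],s["gripper_width"],s["gripper_force"],s["contact_force"])
bot.move_linear([*(k+u*.025),.091],velocity=.04)
bot.sleep(.3); s=monitor.read_state(); p=np.array(s["position"])
print(p,(p[:2]-k)@u,(p[:2]-np.array(s0["position"])[:2])@u,s["contact_force"],s["gripper_width"],s["time_s"])
m=viewer.camera_model("wrist"); im,d=viewer.grab_frame("wrist"); cv2.imwrite("pics/w6.png",cv2.resize(im[120:360,130:400],None,fx=2.4,fy=2.4))
P=cloud("wrist",d,m); kk=(abs(P[...,2]-.103)<.0025)&(d>0)&(np.hypot(P[...,0]-p[0],P[...,1]-p[1])<.02)
print(kk.sum(), P[kk].mean(0) if kk.sum() else 0)
for c in("wrist",):
  for n in ("half_mark","shutter_knob"):
    for a in viewer.spot_point(c,n)[:2]:
      w=at_z(c,a["position"],.07 if n[0]=="h" else .088,m); print(n,a["confidence"],a["position"],w,(w[:2]-k)@u)
E
```

```text
False
[0.55964982 0.1636877  0.09170394] [0.55930506 0.16351238 0.09183201] 0.011551060121650837 58.46375584602356 [-9.04778060e-01  1.99495327e-03  5.14661042e+00]
[0.53770092 0.16868331 0.09189412] 0.021943883308921275 0.022509365680425338 [ 5.73263421 -2.96127779  1.80879477] 0.012405714837055088 15.325
913 [0.53815847 0.17201076 0.10331896]
half_mark 0.81 [250.4, 218.7] [0.53742125 0.18338509 0.07      ] 0.025622357688085975
shutter_knob 0.59 [256.4, 258.7] [0.5371088  0.16759412 0.088     ] 0.022267541231175893
```

View pics/w6.png

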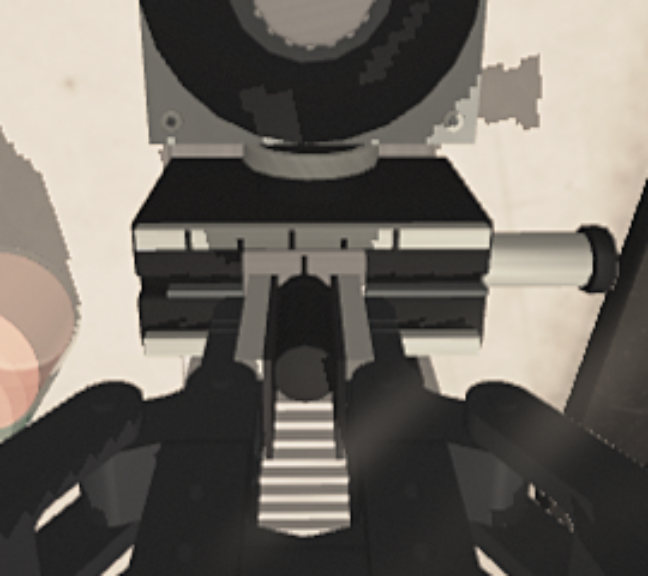

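The carriage line (x≈304) sits about 3 mm short of the long middle mark (x≈291, 4.18 px/mm). That is arm give under the spring, so I draw a little further.

```bash
python3 - <<'E'
from h import *
k=np.array([.5590,.1634]); u=np.array([-.9728,.2317])
bot.move_linear([*(k+u*.0282),.091],velocity=.02)
bot.sleep(.4); s=monitor.read_state(); p=np.array(s["position"])
print(p,(p[:2]-k)@u,s["contact_force"],s["gripper_width"],s["gripper_force"],s["time_s"])
im,d=viewer.grab_frame("wrist"); cv2.imwrite("pics/w7.png",cv2.resize(im[190:260,180:340],None,fx=5,fy=5,interpolation=cv2.INTER_CUBIC))
E
```

```text
[0.5348297  0.16937387 0.09187759] 0.02489701116040398 [ 6.12231669 -3.56352675  1.98925522] 0.011959426547843901 58.50324511528015 16.1833
```

View pics/w7.png

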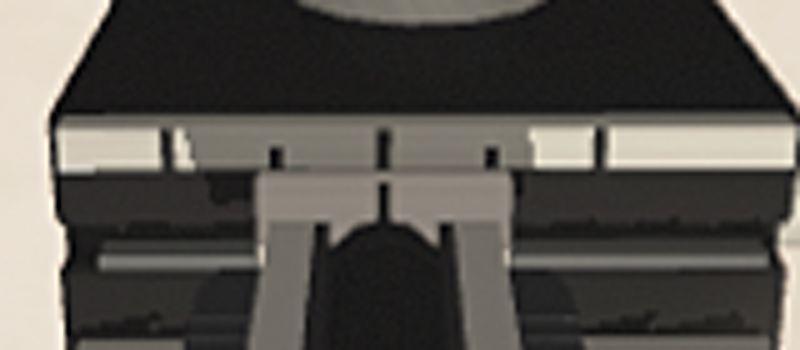

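The carriage line (x≈383) now lines up with the long middle mark (x≈383), and the spring force is about 7.1 N, as expected at half travel. I check that it holds still, then hand in.

```bash
python3 - <<'E'
from h import *
bot.sleep(.5); s=monitor.read_state(); print(s["position"],s["contact_force"],s["gripper_width"])
print(hand_in())
E
```

```text
[0.53484071 0.16935359 0.09185919] [ 6.98576694 -2.803287    2.57373556] 0.012272449408055495
the job is handed in; nothing more can be done
None
```

The light cap is fully seated in the well, the gripper is holding the shutter still at the half-travel mark, and the job is handed in at about 17 s of the 48 s allowed; the verdict was not shown.

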